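Open the terminal box

TASK

Open the small terminal box on the bench so that its screw terminals can be reached: press the square snap tab at its side fully in, then push the released cover by its rib along the box, off the terminals and onto the bare deck, up to the end stop. Use only the fingertips from outside; do not lift the cover off the box, and leave the small bottle, the hex key and the disc filter beside the box where they are.

Things in the scene. Friction and masses are not known exactly. Their poses are not given: they have to be found in the camera images.
- terminal_box: Grey terminal box fixed to the bench, 94 x 209 mm, 47 mm high. Origin on the bench under its middle; z up; +y is the way the cover slides off; -x is the side with the snap tab, facing the robot within about 0.5 rad of yaw. The cover slides on a plane at z = 36 mm: over the well at -y, over a bare deck (from y = -13) at +y. Low rails (z = 42) at x = +-37.5 guide it on the deck.
- well (a point): Middle of the open well with the screw terminals, under the closed cover, at (0, -53.5, 36) mm in the box frame; 60 (x) x 81 (y) mm. Lips along it (inner edges x = +-31, y = -99 to -11, top z = 47 mm) overlap the closed cover's edges by 5 mm, so that it can only slide. Behind it a rear stop, inner face y = -101, top z = 42 mm.
- end_stop (a point): Top of the end stop's inner face at the far end of the deck, at (0, 104, 46) mm in the box frame; it is 94 mm wide, 6 mm thick and rises 10 mm above the sliding plane.
- snap_tab (a joint): Travel of the snap tab straight down, in m: 0 out (locked; it starts within 1.5 mm of that), 0.010 fully in. It yields at about 4 N, has a hard stop at 0.010, has no spring and stays where it is left. Its tooth stands in front of the cover's leading edge and is sunk below the sliding plane from 0.006 on.
- tab_pad (a point): Middle of the top face of the snap tab's black square pad, 30 x 30 mm; at (-67, 0) mm in the box frame, 58 mm above the bench when out and 48 mm when fully in (then still the highest thing near it apart from the cover's rib).
- cover: White sliding cover, loose, 0.12 kg: plate 72 (x) x 92 (y) x 6 mm with a rib across it. Origin at the centre of its underside, axes as the box's. Closed, its origin is near (0, -52, 36) mm in the box frame; against the end stop it is at y = +58.
- rib (a point): Middle of the top of the cover's rib; the rib is 48 mm long (x), 12 mm thick (y) and stands 22 mm above the plate, its top 64 mm above the bench. Push its -y face; 40 mm of bare plate (top 42 mm above the bench) lie behind it.
- bottle_100_a: Small screw-cap glass bottle with a blue cap, 56 mm across, 103 mm tall, standing past the end stop at the +y end of the box, 10 mm or more clear of it. Origin at the centre of its underside. To be left alone.
- hex_key: Steel hex key lying flat, 32 x 92 x 6 mm, in front of the box on the -y side of the tab. Origin at the centre of its underside. To be left alone.
- vent_filter_1: White disc filter lying on its rim, 42 x 52 x 38 mm, in front of the box on the +y side of the tab. Origin at the centre of its underside. To be left alone.

How it is judged:
On the way, in this order (a step that is already met when the one before it is completed fails the run):
1. the snap tab is pressed in while the cover is still closed (value of joint snap_tab above 0.0075 m and y of cover in the frame of terminal_box below -0.042 m), for 0.1 s.
2. the cover is pushed off its seat onto the deck (y of cover in the frame of terminal_box above 0.043 m), for 0.1 s.
At the end, for the whole second after the job is handed in: The cover lies flat on the parking deck between its rails, within 15 mm of the end stop (its origin at y = 43 mm or more in the box frame, height within 3 mm of the sliding plane, tilt under 0.05 rad), at rest, with the snap tab still in (over 6 mm) (y of cover in the frame of terminal_box between 0.043 and 0.064 m and x of cover in the frame of terminal_box between -0.004 and 0.004 m and z of cover in the frame of terminal_box between 0.033 and 0.039 m and angle between cover's own z axis and vertical below 0.05 rad and linear speed of cover below 0.01 m/s and value of joint snap_tab above 0.006 m); the robot touches nothing.
It fails at once if the cover is lifted or tipped (8 mm above the sliding plane or 0.2 rad) (z of cover in the frame of terminal_box above 0.044 m or angle between cover's own z axis and vertical above 0.2 rad).
It fails at once if the bottle is moved more than 20 mm (distance of bottle_100_a from where it was at the start of the episode above 0.02 m).
It fails at once if the hex key is moved more than 20 mm (distance of hex_key from where it was at the start of the episode above 0.02 m).
It fails at once if the disc filter is moved more than 20 mm (distance of vent_filter_1 from where it was at the start of the episode above 0.02 m).
It also fails if it takes over 32 s, if anything falls off the work surface, if the arm or the gripper's body presses on something with over 40 N, if the wrist force passes 120 N, or if a joint passes its speed limit or range.

ROBOT

A 6-joint arm with a two-finger parallel gripper is mounted at the origin on a cart in front of the work surface, level with it; the furniture and walls round the work are solid. World frame = base frame: x ahead of the robot, y to its left, z up, the work surface at z = 0. Lengths are in m, angles in rad, forces in N, time in s.
With the tool pointing down it reaches from about 0.325 to 0.75 m from the base axis. Payload 7.6 kg.
Tool frame: the origin (TCP) lies midway between the tips of the shut fingers; the grasp point (between the pads) lies 19 mm behind it; z points along the fingers, y is the line along which they close (so a half turn about z gives the same grasp; the last joint's range is limited). The gripper opens to 85 mm and grips with 20 to 120 N. Pads are 22 mm wide; open, the fingers measure 114 mm over their backs; the gripper's body (76 mm by 85 mm) begins 54 mm behind the grasp point. The pads swing forward as they close: fully open they stand 13 mm farther back than shut.
Start: joints at [1.177, 0.052, 1.401, -0, 1.689, -0.07], TCP at [0.167, 0.498, 0.197] pointing down, gripper open.
Joint ranges: [-2.9, 2.9], [-0.91, 2.17], [0.12, 2.37], [-1.06, 4.2], [0.26, 2.73], [-2.93, 2.93]. Speed limits (rad/s): [2.57, 2.57, 3.01, 3.14, 3.14, 3.14].

INTERFACE

Orientations are given as a rotation vector (axis times angle).
In Python, from bench import r gives the robot as it stands. The module is installed in compiled form; this text tells all that it offers.
- The arm moves only by the tool arm_command, never from a script. Its arguments are lists of equal length, an entry for each row: "fingers": the finger opening in mm, from 0 to 85.4; "dp": the shift along the tool's x, y, z in mm, a list of three; "roll": the turn about the tool's z in rad. A call has exactly 10 rows; each row is the pose to reach, as a shift and turn from the pose commanded when the call began, along the tool's axes at that moment; what a row does not reach only later rows make up. A row lasts 1/10 s, in which the tool goes at most 50 mm and 8.59 degrees, less where a joint would pass 70% of its speed; a pose out of reach is approached as far as the arm can. A call with a gripper value outside its range is refused whole. The fingers move at their own pace and stop on an object; "squeeze" is the grip in N (left out, the last holds). Time passes only in rows, so rows that repeat a pose let the fingers close, or fill a call up. It gives the time, the measured TCP pose, the force, the opening and the grip force at its end, in the units of the state.
- r.sense(): the state, without advancing time (a new reading comes with each control period).
- r.grab_frame(name): name is "side" or "top"; returns the picture (384x512x3 uint8, red, green, blue); there is no depth.
- r.camera_params(name): a dict with "K" (3x3 intrinsics, pixels), "k1" (the pictures are not rectified: a ray, as slopes to the right and down, at radius r is drawn at 1 + k1 r^2 times it, then the intrinsics apply), "cam_to_world" (4x4, takes a point from camera to world coordinates). Camera axes: x right, y down, z forward; pixel columns grow to the right and rows downward; lengths in m; the calibration is good to about 2 mm. A picture is of the moment at which its call begins. camera_params takes no time and is no camera call.
- r.sign_off(): hands the job in; it is judged then, once.
Trained networks look in the newest picture that a camera, given by its name, has taken for a name from the list of things; names that differ only in an ending like _2 or _b are one class to them, and where a whole thing is asked for, a point or a joint stands for the part that bears it (a point fixed in the world has none). Each returns a list of dicts, best first, with "conf" (0 to 1); they miss things now and then, are a little off and sometimes report something else, mostly with a low value. They report only what shows in the picture. A call takes as long as a camera call.
- r.boxes_of(name, camera): "bbox" ([left, top, right, bottom] as shares, 0 to 1, of the picture: columns of its width, rows of its height, round what is visible of it).
- r.spot_point(name, camera): "at" ([column, row] as shares, 0 to 1, of the picture: columns of its width, rows of its height: a listed point, or the origin of a listed thing).
The state is a dict: "time_s": time; "q": joint angles; "dq": joint speeds; "joint_efforts": joint torques, N m; "position": TCP position; "orientation": TCP orientation; "ft_force": force on the tool from outside, world axes, zero at the start; "wrist_torque": the same for the moment, N m; "width": finger opening in m; "gripper_force": force on a finger pad.
Only numpy, scipy, OpenCV 4.12 (cv2) and the standard library are available. Lean on these libraries where they do the work, as an engineer would, in place of code of your own. Each camera call takes 0.05 s, during which the arm holds its last target. There are 200 camera calls.

## Working session

There is one attempt and no reset: what is moved stays moved. The work goes in short steps, Python scripts to look and compute and a tool call to move; the robot and the scene stay as the last step left them, time stands still between calls to the robot, and variables do not carry over. Pictures are saved under pics/ and viewed, at most 10 in all, crops included, and the job is handed in when it is done.

Besides the shell and the picture viewer there is one more tool, called after "Emit:" as name(argument=value, ...) on one line, values as JSON. arm_command: Moves the arm, as the interface text tells. Its arguments: {"type":"object","properties":{"fingers":{"type":"array"},"dp":{"type":"array"},"roll":{"type":"array"},"squeeze":{"type":"number"}},"required":["fingers","dp","roll"]}

```bash
mkdir -p pics; cat > h.py <<'E'
import numpy as np, cv2
from bench import r
from scipy.spatial.transform import Rotation as R
def ray(cam,u,v):
    p=r.camera_params(cam);K=np.array(p["K"]);T=np.array(p["cam_to_world"])
    d=np.array([(u-K[0,2])/K[0,0],(v-K[1,2])/K[1,1]]);s=d.copy()
    for _ in range(20): s=d/(1+p["k1"]*(s@s))
    return T[:3,3],T[:3,:3]@np.array([s[0],s[1],1])
def at_z(cam,u,v,z):
    o,d=ray(cam,u,v);return o+d*(z-o[2])/d[2]
def proj(cam,P):
    p=r.camera_params(cam);K=np.array(p["K"]);T=np.array(p["cam_to_world"])
    c=T[:3,:3].T@(np.array(P)-T[:3,3]);s=c[:2]/c[2];s=s*(1+p["k1"]*(s@s))
    return K[:2,:2]@s+K[:2,2]
def save(cam,n):
    im=r.grab_frame(cam);cv2.imwrite(f"pics/{n}.png",cv2.resize(im[:,:,::-1],(800,600)));return im
E
python3 - <<'E'
from h import *
H=dict(tab_pad=.058,rib=.064,end_stop=.046,well=.036,cover=.036,terminal_box=0,bottle_100_a=0,hex_key=0,vent_filter_1=0)
for c in("top","side"):
    save(c,c+"0"); print(c,np.round(r.camera_params(c)["cam_to_world"],3).tolist())
    for n,z in H.items():
        for d in r.spot_point(n,c)[:2]:
            u,v=d["at"][0]*512,d["at"][1]*384
            print(n,round(d["conf"],2),np.round([u,v]),np.round(at_z(c,u,v,z),4))
print(r.sense())
E
```

```text
top [[-0.024, -0.986, 0.163, 0.364], [-1.0, 0.021, -0.017, -0.095], [0.014, -0.163, -0.986, 0.959], [0.0, 0.0, 0.0, 1.0]]
tab_pad 0.73 [289. 197.] [ 0.4816 -0.1874  0.058 ]
tab_pad 0.31 [303. 167.] [ 0.5428 -0.2193  0.058 ]
rib 0.65 [308. 163.] [ 0.5495 -0.2283  0.064 ]
end_stop 0.56 [233. 178.] [ 0.5239 -0.0743  0.046 ]
well 0.62 [302. 164.] [ 0.5533 -0.2209  0.036 ]
well 0.57 [232. 179.] [ 0.5253 -0.0724  0.036 ]
cover 0.84 [307. 167.] [ 0.5465 -0.2303  0.036 ]
terminal_box 0.91 [279. 172.] [ 0.544  -0.1747  0.    ]
bottle_100_a 0.71 [280. 174.] [ 0.5404 -0.1754  0.    ]
bottle_100_a 0.59 [211. 192.] [ 0.5035 -0.0258  0.    ]
hex_key 0.64 [324. 210.] [ 0.4591 -0.2677  0.    ]
vent_filter_1 0.95 [242. 225.] [ 0.4315 -0.0922  0.    ]
vent_filter_1 0.18 [305. 166.] [ 0.5564 -0.2309  0.    ]
side [[0.17, -0.747, 0.643, -0.034], [-0.985, -0.131, 0.109, -0.177], [0.003, -0.652, -0.758, 0.698], [0.0, 0.0, 0.0, 1.0]]
tab_pad 0.76 [307. 211.] [ 0.4737 -0.1863  0.058 ]
rib 0.96 [331. 188.] [ 0.5382 -0.2281  0.064 ]
end_stop 0.63 [255. 189.] [ 0.5229 -0.0749  0.046 ]
well 0.59 [330. 193.] [ 0
[... 265 characters left out ...]
[ 0.426  -0.0879  0.    ]
{'time_s': 1.0, 'q': array([ 1.17668905e+00,  5.22016786e-02,  1.40070236e+00, -4.29662723e-06,
        1.68861620e+00, -7.03250070e-02]), 'dq': array([ 0.00113329, -0.0005059 ,  0.00158465, -0.00082891,  0.0007632 ,
        0.00054558]), 'joint_efforts': array([-3.86596048e-05, -3.81549633e+01, -3.60311508e+01, -1.53420506e-04,
        3.06077854e-04, -2.68878074e-05]), 'position': array([0.16702959, 0.49773867, 0.19732127]), 'orientation': array([5.06374721e-01, 3.10049322e+00, 1.09152602e-04]), 'ft_force': array([0.26238721, 0.27151465, 0.10117721]), 'wrist_torque': array([-0.02777251,  0.01157706, -0.00173937]), 'gripper_force': 0.0, 'width': 0.0860508018753772}
```

View pics/top0.png

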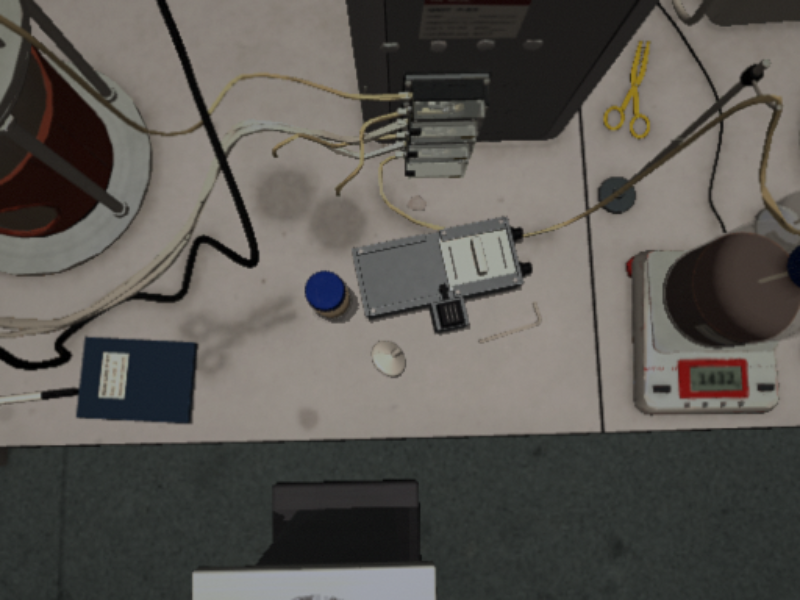

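View pics/side0.png

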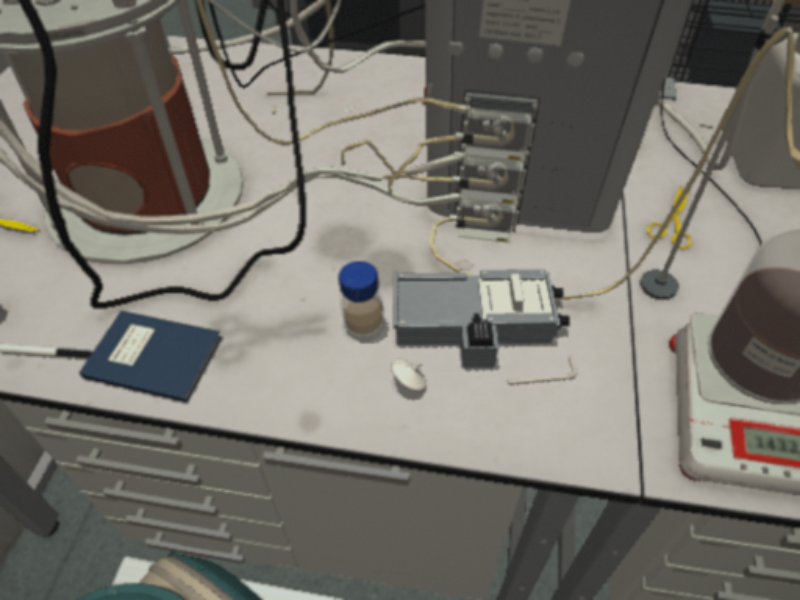

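The top view (800x600) shows the box at (355–520, 218–318), the tab pad at about (449,315) and the rib at about (479,256). The bottle is left of the box at (327,293), the filter at (388,358) and the hex key at (512,325). The side view agrees. Next I'll fit the box pose and check it with an overlay.

```bash
cat > fit.py <<'E'
from h import *
from scipy.optimize import least_squares
P=dict(tab_pad=[-67,0,57.5],rib=[0,-52,64],end_stop=[0,104,46],cover=[0,-52,36],terminal_box=[0,0,0])
def W(p,b):
    c,s=np.cos(p[2]),np.sin(p[2]);b=np.array(b)/1000
    return np.array([p[0]+c*b[0]-s*b[1],p[1]+s*b[0]+c*b[1],b[2]])
E
python3 - <<'E'
from fit import *
obs=[]
for c in("top","side"):
    ims=r.grab_frame(c)
    for n in P:
        d=r.spot_point(n,c)
        if d: obs.append((c,n,np.array(d[0]["at"])*[512,384]))
f=lambda p:np.concatenate([proj(c,W(p,P[n]))-uv for c,n,uv in obs])
s=least_squares(f,[.54,-.175,.15],loss="soft_l1");p=s.x
print(p,np.round(f(p).reshape(-1,2),1).tolist(),[o[1] for o in obs])
np.save("p.npy",p)
rect=lambda x0,x1,y0,y1,z:[[x0,y0,z],[x1,y0,z],[x1,y1,z],[x0,y1,z]]
S=[rect(-47,47,-104.5,110,36),rect(-82,-52,-15,15,57.5),rect(-24,24,-58,-46,64)]
out=[]
for c in("top","side"):
    im=r.grab_frame(c)[:,:,::-1];u,v=np.int32(proj(c,W(p,[0,0,40])));k=4
    x0,y0=u-100,v-75
    big=cv2.resize(im[y0:y0+150,x0:x0+200],None,fx=4,fy=4,interpolation=cv2.INTER_CUBIC)
    for q in S:
        pts=np.int32([(proj(c,W(p,b))+.5-[x0,y0])*4 for b in q]);cv2.polylines(big,[pts],True,(0,0,255),1)
    cv2.imwrite(f"pics/fit_{c}.png",big)
t=r.sense();Rm=R.from_rotvec(t["orientation"]).as_matrix()
print("tool axes in world",np.round(Rm,3).tolist())
for n in((-67,0,58),(0,-75,48),(0,52,48),(0,-52,64)): print(n,W(p,n))
E
```

```text
[ 0.54376466 -0.17634809  0.17874414] [[-0.3, -0.9], [-0.2, 0.1], [-0.1, -1.3], [-1.7, 0.0], [0.6, 1.1], [0.6, -2.2], [2.2, 1.0], [0.1, 2.2], [-1.8, 0.8]] ['tab_pad', 'rib', 'end_stop', 'cover', 'tab_pad', 'rib', 'end_stop', 'cover', 'terminal_box']
tool axes in world [[-0.948, 0.318, 0.0], [0.318, 0.948, 0.0], [-0.0, 0.0, -1.0]]
(-67, 0, 58) [ 0.47783212 -0.18826028  0.058     ]
(0, -75, 48) [ 0.5570992  -0.25015317  0.048     ]
(0, 52, 48) [ 0.53451938 -0.12517656  0.048     ]
(0, -52, 64) [ 0.55300994 -0.22751961  0.064     ]
```

View pics/fit_top.png

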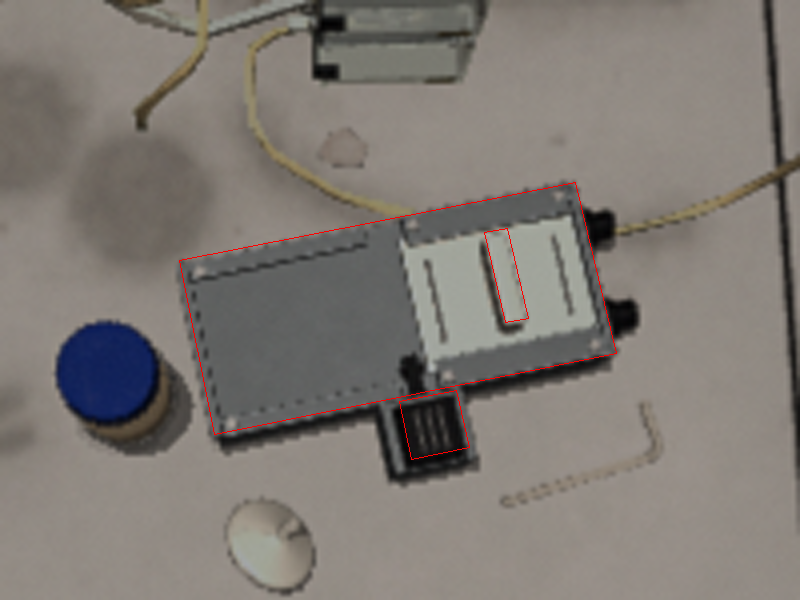

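View pics/fit_side.png

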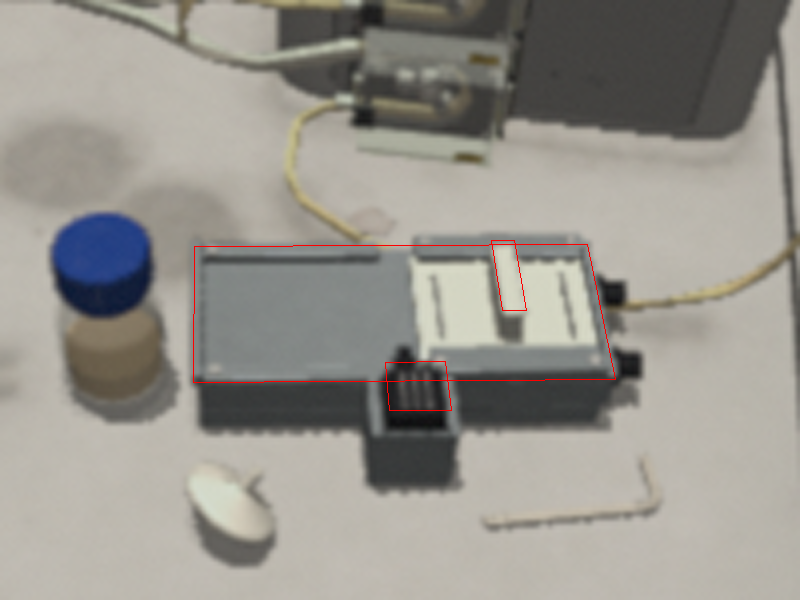

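The fit overlays the box outline, pad and rib well, with yaw about 0.179. I'll move toward the tab, staying high, with the fingers shut.

Emit:
arm_command(fingers=[0, 0, 0, 0, 0, 0, 0, 0, 0, 0], dp=[[-31, -33, 0], [-62, -66, 0], [-92, -99, 0], [-123, -132, 0], [-154, -165, 0], [-185, -199, 0], [-215, -232, 0], [-246, -265, 0], [-277, -298, 0], [-308, -331, 0]], roll=[-0.05, -0.1, -0.15, -0.2, -0.25, -0.3, -0.35, -0.4, -0.45, -0.503])

```text
time_s: 2.7
position: [0.3541, 0.0842, 0.1976]
orientation: [-0.284, 3.127, 0.0]
ft_force: [1.0, 1.7, 0.0]
width: 0.0001
gripper_force: 0.0
```

```bash
cat > st.py <<'E'
from fit import *
import sys
p=np.load("p.npy");t=r.sense();M=R.from_rotvec(t["orientation"]).as_matrix();x=t["position"]
c,s=np.cos(p[2]),np.sin(p[2]);d=x[:2]-p[:2]
print("t",round(t["time_s"],2),"pos",np.round(x,4),"box xy mm",np.round([(c*d[0]+s*d[1])*1e3,(-s*d[0]+c*d[1])*1e3],1),"F",np.round(t["ft_force"],1),"w",t["width"],"q",np.round(t["q"],2))
by=np.array([-s,c,0]);print("yaw err tooly/boxy",np.round(np.cross(M[:,1],by)[2],4),"tool z",np.round(M[:,2],3))
for a in sys.argv[1:]:
    b=[float(v) for v in a.split(",")];print(a,"dp mm",np.round(M.T@(W(p,b)-x)*1e3,1))
E
python3 st.py -- -67,0,85 2>/dev/null || python3 -c "
import sys;sys.argv=['st','-67,0,85'];exec(open('st.py').read())"
```

```text
t 2.7 pos [0.3541 0.0842 0.1976] box xy mm [-140.3  290.1] F [1.  1.7 0. ] w 0.00013999325676829615 q [ 0.13 -0.43  1.82  0.    1.75 -1.62]
yaw err tooly/boxy -0.0026 tool z [ 0.001  0.    -1.   ]
t 2.7 pos [0.3541 0.0842 0.1976] box xy mm [-140.3  290.1] F [1.  1.7 0. ] w 0.00013999325676829615 q [ 0.13 -0.43  1.82  0.    1.75 -1.62]
yaw err tooly/boxy -0.0026 tool z [ 0.001  0.    -1.   ]
-67,0,85 dp mm [ -72.4 -290.3  112.7]
```

Emit:
arm_command(fingers=[0, 0, 0, 0, 0, 0, 0, 0, 0, 0], dp=[[-11, -44, 0], [-22, -88, 0], [-33, -132, 0], [-44, -176, 0], [-55, -220, 0], [-66, -264, 0], [-72, -290, 20], [-72, -290, 60], [-72, -290, 100], [-72, -290, 118]], roll=[0, 0, 0, 0, 0, 0, 0, 0, 0, 0])

```text
time_s: 3.7
position: [0.4743, -0.1859, 0.075]
orientation: [0.28, -3.124, -0.005]
ft_force: [-0.2, 0.8, 0.1]
width: 0.0001
gripper_force: 0.0
```

```bash
python3 st.py -67,0,48; python3 - <<'E'
from fit import *
p=np.load("p.npy");out=[]
for c in("top","side"):
    im=r.grab_frame(c)[:,:,::-1];u,v=np.int32(proj(c,W(p,[-30,0,50])))
    out.append(cv2.resize(im[v-50:v+50,u-50:u+50],(400,400),interpolation=cv2.INTER_CUBIC))
cv2.imwrite("pics/above.png",np.hstack(out))
E
```

```text
t 3.7 pos [ 0.4743 -0.1859  0.075 ] box xy mm [-70.1   2.9] F [-0.2  0.8  0.1] w 6.6742664978544e-05 q [-0.45  0.09  1.61  0.    1.45 -2.2 ]
yaw err tooly/boxy 0.0001 tool z [-0.005  0.003 -1.   ]
-67,0,48 dp mm [-3.2 -3.  27. ]
```

View pics/above.png

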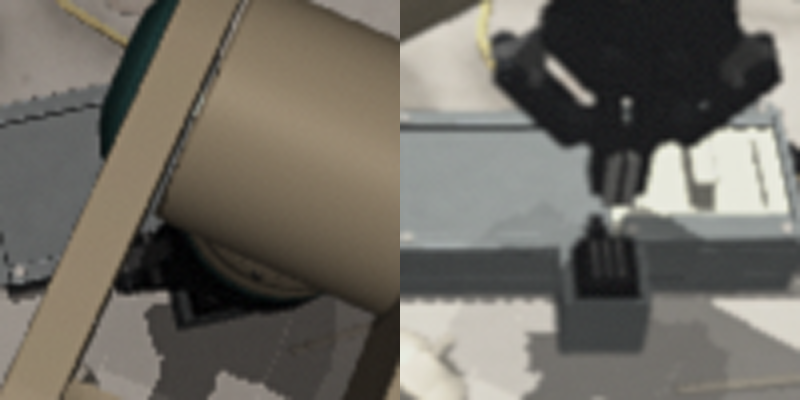

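The side crop (right half) shows the shut tips at about (622,200) over the pad, whose top is around (608,255). The tips look a little too far toward -y, so I'll check that numerically.

```bash
python3 - <<'E'
from fit import *
p=np.load("p.npy");o=np.int32(proj("side",W(p,[-30,0,50])))-50
t=r.sense();f=lambda P:np.round((proj("side",P)-o)*4+[400,0])
print("now",t["time_s"],t["position"]);print("tcp",f(t["position"]),f([.4743,-.1859,.075]))
for z in(50,55,58):
  print(z,f(W(p,[-67,0,z])),[f(W(p,[-67+a,b,z])).tolist() for a,b in((-15,-15),(-15,15),(15,15),(15,-15))])
for c in("side",):
  print([(round(d["conf"],2),(np.array(d["at"])*[512,384]-o)*4+[400,0]) for d in r.spot_point("tab_pad",c)[:2]])
E
python3 st.py -67,0,48
```

```text
now 3.8 [ 0.47431014 -0.1857411   0.07597521]
tcp [606. 233.] [606. 234.]
50 [606. 261.] [[640.0, 285.0], [578.0, 286.0], [574.0, 238.0], [634.0, 237.0]]
55 [607. 255.] [[641.0, 279.0], [579.0, 280.0], [575.0, 231.0], [635.0, 231.0]]
58 [608. 251.] [[642.0, 276.0], [580.0, 276.0], [575.0, 228.0], [636.0, 227.0]]
[(0.56, array([606.0288, 253.2672]))]
t 3.85 pos [ 0.4756 -0.1863  0.0785] box xy mm [-68.8   2.3] F [0.3 0.6 0.7] w -0.000168854891733729 q [-0.45  0.09  1.6   0.    1.45 -2.2 ]
yaw err tooly/boxy -0.0004 tool z [-0.002  0.001 -1.   ]
-67,0,48 dp mm [-1.9 -2.4 30.5]
```

```bash
python3 - <<'E'
from fit import *
p=np.load("p.npy");o=np.int32(proj("side",W(p,[-30,0,50])))-[40,30]
t=r.sense();im=r.grab_frame("side")[:,:,::-1]
b=cv2.resize(im[o[1]:o[1]+60,o[0]:o[0]+80],(800,600),interpolation=cv2.INTER_CUBIC)
b=np.uint8(255*(b/255)**.5)
for P in(t["position"],W(p,[-67,0,57])): cv2.circle(b,tuple(np.int32((proj("side",P)-o+.5)*10)),6,(0,0,255),1)
cv2.imwrite("pics/z.png",b);print(t["position"],t["time_s"])
E
```

```text
[ 0.47563547 -0.18629799  0.07851135] 3.85
```

View pics/z.png

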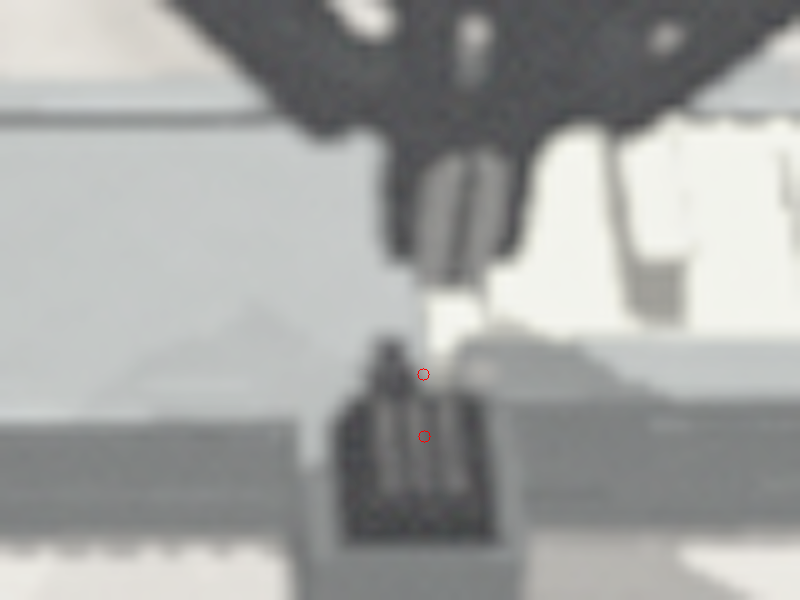

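The tips appear about 9 px above and 3 px right of where the reported TCP projects. They may be higher, or farther toward +x, than the readout suggests. The tab yields gently, so I'll probe downward and watch the force.

Emit:
arm_command(fingers=[0, 0, 0, 0, 0, 0, 0, 0, 0, 0], dp=[[0, 2, 5], [0, 2, 10], [0, 2, 14], [0, 2, 17], [0, 2, 20], [0, 2, 22], [0, 2, 23], [0, 2, 24], [0, 2, 25], [0, 2, 26]], roll=[0, 0, 0, 0, 0, 0, 0, 0, 0, 0])

```text
time_s: 4.9
position: [0.4759, -0.1846, 0.0533]
orientation: [-0.281, 3.129, -0.0]
ft_force: [-0.1, -0.1, -0.1]
width: 0.0001
gripper_force: 0.0
```

```bash
python3 st.py -67,0,48; cat > z.py <<'E'
from fit import *
import sys
n,bx,by=sys.argv[1],float(sys.argv[2]),float(sys.argv[3])
p=np.load("p.npy");o=np.int32(proj("side",W(p,[bx,by,50])))-[40,30]
t=r.sense();im=r.grab_frame("side")[:,:,::-1]
b=cv2.resize(im[o[1]:o[1]+60,o[0]:o[0]+80],(800,600),interpolation=cv2.INTER_CUBIC)
b=np.uint8(255*(b/255)**.5)
for P in(t["position"],): cv2.circle(b,tuple(np.int32((proj("side",P)-o+.5)*10)),6,(0,0,255),1)
cv2.imwrite(f"pics/{n}.png",b)
E
python3 z.py z2 -30 0
```

```text
t 4.9 pos [ 0.4759 -0.1846  0.0533] box xy mm [-68.2   3.9] F [-0.1 -0.1 -0.1] w 5.8042876830634756e-05 q [-0.44  0.11  1.63  0.    1.4  -2.19]
yaw err tooly/boxy -0.0004 tool z [ 0. -0. -1.]
-67,0,48 dp mm [-1.2 -3.9  5.3]
```

View pics/z2.png

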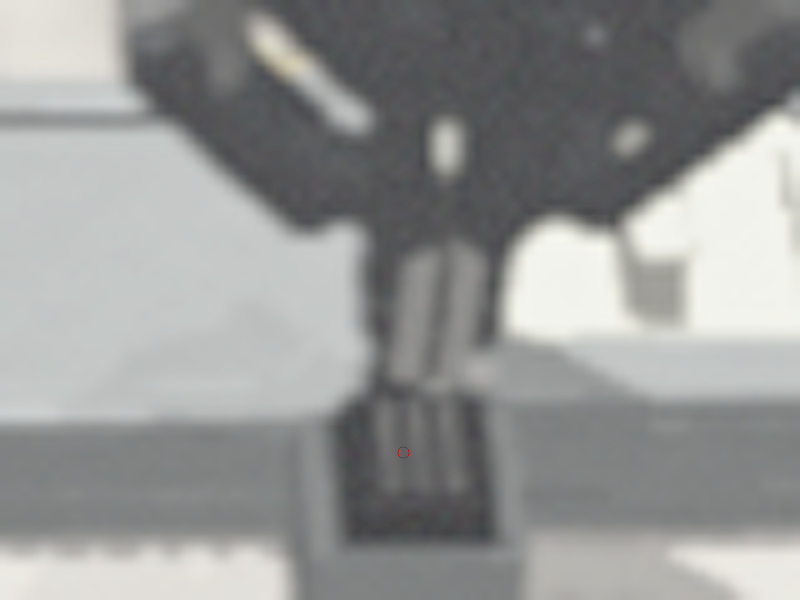

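No contact yet at a reported z of 53 mm, and the tips (432,383) appear just above and behind the pad top. I'll keep probing down.

Emit:
arm_command(fingers=[0, 0, 0, 0, 0, 0, 0, 0, 0, 0], dp=[[0, 0, 1], [0, 0, 2], [0, 0, 3], [0, 0, 4], [0, 0, 5], [0, 0, 6], [0, 0, 7], [0, 0, 8], [0, 0, 8], [0, 0, 8]], roll=[0, 0, 0, 0, 0, 0, 0, 0, 0, 0])

```text
time_s: 5.95
position: [0.4759, -0.1846, 0.0453]
orientation: [-0.281, 3.129, 0.0]
ft_force: [1.2, -0.2, 0.1]
width: -0.0003
gripper_force: 0.0
```

```bash
python3 st.py -67,0,48;python3 z.py z3 -30 0
```

```text
t 5.95 pos [ 0.4759 -0.1846  0.0453] box xy mm [-68.3   4. ] F [ 1.2 -0.2  0.1] w -0.0002837816126790571 q [-0.44  0.12  1.64  0.    1.38 -2.19]
yaw err tooly/boxy -0.0004 tool z [ 0.  0. -1.]
-67,0,48 dp mm [-1.3 -4.  -2.7]
```

View pics/z3.png

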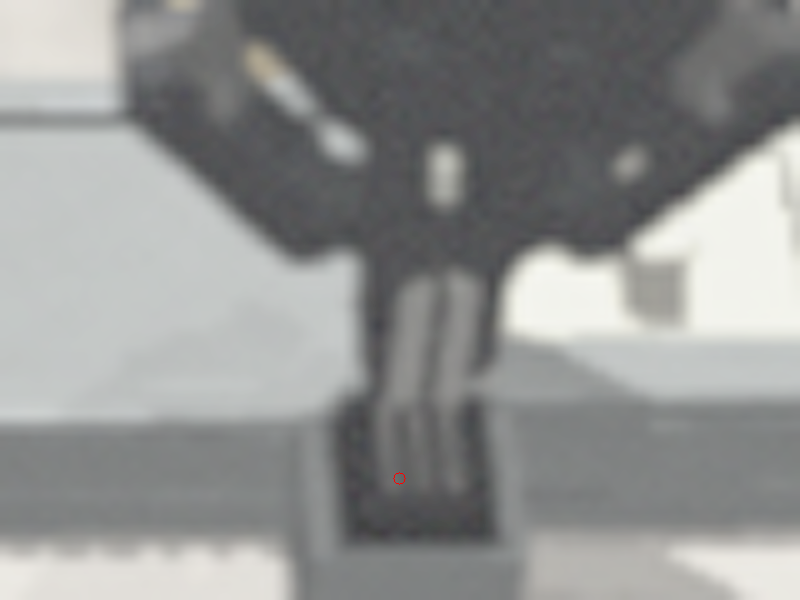

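There's still no contact at a reported 45 mm, so the visible tips are higher than the reported TCP (about 20 mm by the image). The tips sit at about (428,405) at the pad's top. I'll continue the gentle probing, nudging +2 mm in y.

Emit:
arm_command(fingers=[0, 0, 0, 0, 0, 0, 0, 0, 0, 0], dp=[[0, 1, 1], [0, 2, 2], [0, 2, 3], [0, 2, 4], [0, 2, 5], [0, 2, 6], [0, 2, 7], [0, 2, 8], [0, 2, 9], [0, 2, 10]], roll=[0, 0, 0, 0, 0, 0, 0, 0, 0, 0])

```text
time_s: 7.0
position: [0.4755, -0.1826, 0.0352]
orientation: [-0.281, 3.129, 0.0]
ft_force: [-0.1, 0.0, 0.6]
width: -0.0002
gripper_force: 0.0
```

```bash
python3 st.py -67,0,48;python3 z.py z4 -30 0; python3 -c "
from h import *
t=r.sense();print(t['wrist_torque'])"
```

```text
t 7.0 pos [ 0.4755 -0.1826  0.0352] box xy mm [-68.3   6. ] F [-0.1  0.   0.6] w -0.00020458604283711212 q [-0.44  0.13  1.65  0.    1.36 -2.19]
yaw err tooly/boxy -0.0004 tool z [ 0.  0. -1.]
-67,0,48 dp mm [ -1.3  -6.  -12.8]
[-0.02843886  0.00454949 -0.00578579]
```

View pics/z4.png

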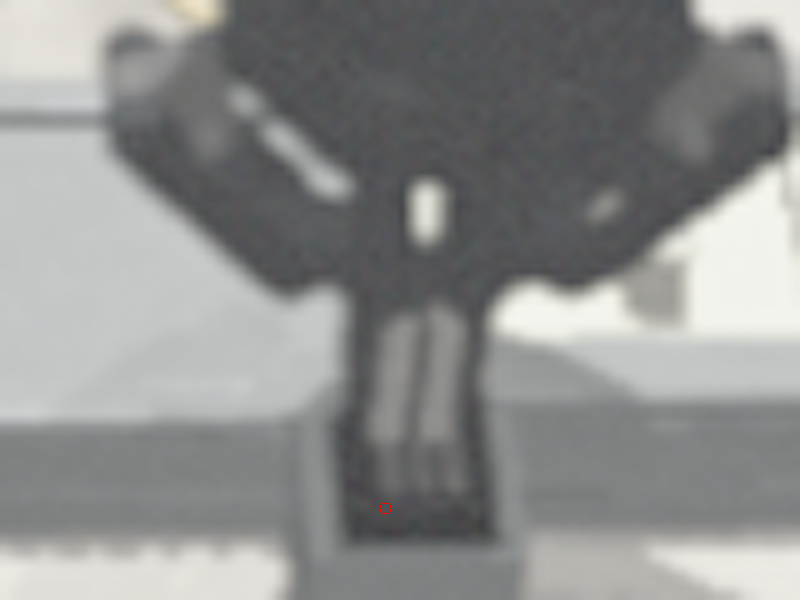

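The tips now sit at (413,442), centred on the pad (about (417,445)). I'll press on slowly.

Emit:
arm_command(fingers=[0, 0, 0, 0, 0, 0, 0, 0, 0, 0], dp=[[0, 0, 1], [0, 0, 2], [0, 0, 3], [0, 0, 4], [0, 0, 5], [0, 0, 6], [0, 0, 6], [0, 0, 6], [0, 0, 6], [0, 0, 6]], roll=[0, 0, 0, 0, 0, 0, 0, 0, 0, 0])

```text
time_s: 8.05
position: [0.4756, -0.1826, 0.0293]
orientation: [-0.281, 3.129, 0.0]
ft_force: [0.8, 0.0, -0.7]
width: 0.0004
gripper_force: 0.0
```

```bash
python3 st.py -67,0,48;python3 -c "
from h import *
t=r.sense();print(t['wrist_torque'])"
```

```text
t 8.05 pos [ 0.4756 -0.1826  0.0293] box xy mm [-68.2   5.9] F [ 0.8  0.  -0.7] w 0.0003907954689296528 q [-0.44  0.13  1.66  0.    1.35 -2.19]
yaw err tooly/boxy -0.0005 tool z [ 0.  0. -1.]
-67,0,48 dp mm [ -1.2  -5.9 -18.7]
[-0.01175359 -0.01992502  0.01442275]
```

```bash
python3 z.py z5 -30 0; python3 - <<'E'
import cv2,numpy as np
for n in("z","z2","z3","z4","z5"):
    b=cv2.resize(cv2.cvtColor(cv2.imread(f"pics/{n}.png"),cv2.COLOR_BGR2GRAY),(80,60),interpolation=cv2.INTER_AREA)
    print(n,"front edge",b[46:60,46:48].mean(1).astype(int),"stripes",b[40:54,37:46].mean(1).astype(int))
E
```

```text
z front edge [ 86  90  91  84  81  78  71  77 103 127 130 128 128 129] stripes [103 107 107 104 103 102 101 101 100  89  82  77  73  76]
z2 front edge [ 87  92  92  84  81  76  74  77 101 127 129 128 128 128] stripes [103 106 107 105 102 101 101 102  99  88  82  75  72  77]
z3 front edge [ 89  91  89  82  80  75  71  76 103 127 129 129 129 128] stripes [117 109 106 104 103 102 102 101  98  88  81  77  74  76]
z4 front edge [ 88  89  90  83  81  75  72  78 102 127 129 129 129 128] stripes [128 129 130 125 110 102 100 101  99  87  81  76  72  75]
z5 front edge [ 86  88  90  82  80  73  74  76 101 126 129 127 128 128] stripes [128 128 128 129 129 119 105 101  99  89  82  76  73  77]
```

The tab hasn't moved yet, and the tips (near face at row ~455) are still above it. I'll continue down.

Emit:
arm_command(fingers=[0, 0, 0, 0, 0, 0, 0, 0, 0, 0], dp=[[0, 0, 1], [0, 0, 2], [0, 0, 3], [0, 0, 4], [0, 0, 5], [0, 0, 6], [0, 0, 7], [0, 0, 8], [0, 0, 9], [0, 0, 10]], roll=[0, 0, 0, 0, 0, 0, 0, 0, 0, 0])

```text
time_s: 9.1
position: [0.4756, -0.1826, 0.0194]
orientation: [-0.281, 3.129, 0.0]
ft_force: [-2.0, -0.0, 4.2]
width: 0.0
gripper_force: 1.9
```

```bash
python3 st.py -67,0,48;python3 z.py z6 -30 0; python3 - <<'E'
import cv2,numpy as np
for n in("z","z5","z6"):
    b=cv2.resize(cv2.cvtColor(cv2.imread(f"pics/{n}.png"),cv2.COLOR_BGR2GRAY),(80,60),interpolation=cv2.INTER_AREA)
    print(n,"front edge",b[46:60,46:48].mean(1).astype(int),"stripes",b[40:54,37:46].mean(1).astype(int))
E
```

```text
t 9.1 pos [ 0.4756 -0.1826  0.0194] box xy mm [-68.2   5.9] F [-2.  -0.   4.2] w 4.889808154375128e-05 q [-0.44  0.15  1.67  0.    1.33 -2.19]
yaw err tooly/boxy -0.0005 tool z [ 0.  0. -1.]
-67,0,48 dp mm [ -1.2  -5.9 -28.6]
z front edge [ 86  90  91  84  81  78  71  77 103 127 130 128 128 129] stripes [103 107 107 104 103 102 101 101 100  89  82  77  73  76]
z5 front edge [ 86  88  90  82  80  73  74  76 101 126 129 127 128 128] stripes [128 128 128 129 129 119 105 101  99  89  82  76  73  77]
z6 front edge [ 83  85  85  84  82  80  76  77 102 126 129 128 128 128] stripes [128 129 127 127 126 126 128 127 122 105  88  81  76  78]
```

That's contact: about 4.2 N, the tab's yield force. Pressing in.

Emit:
arm_command(fingers=[0, 0, 0, 0, 0, 0, 0, 0, 0, 0], dp=[[0, 0, 1], [0, 0, 2], [0, 0, 3], [0, 0, 4], [0, 0, 5], [0, 0, 6], [0, 0, 7], [0, 0, 8], [0, 0, 8], [0, 0, 8]], roll=[0, 0, 0, 0, 0, 0, 0, 0, 0, 0])

```text
time_s: 10.15
position: [0.4757, -0.1827, 0.0138]
orientation: [-0.281, 3.129, -0.0]
ft_force: [-12.4, 5.2, 22.7]
width: -0.0005
gripper_force: 11.5
```

```bash
python3 st.py -67,0,48
```

```text
t 10.15 pos [ 0.4757 -0.1827  0.0138] box xy mm [-68.1   5.8] F [-12.4   5.2  22.7] w -0.00045040302930835467 q [-0.44  0.15  1.67 -0.    1.32 -2.19]
yaw err tooly/boxy -0.0006 tool z [ 0. -0. -1.]
-67,0,48 dp mm [ -1.1  -5.8 -34.2]
```

About 23 N at a reported 13.8 mm fits the hard stop, putting the real tip about 34 mm above the reported TCP. I'll lift and check the tab.

Emit:
arm_command(fingers=[0, 0, 0, 0, 0, 0, 0, 0, 0, 0], dp=[[0, 0, 8], [0, 0, 0], [0, 0, -15], [0, 0, -35], [0, 0, -50], [-20, -20, -60], [-50, -50, -60], [-68, -82, -60], [-68, -82, -60], [-68, -82, -60]], roll=[0, 0, 0, 0, 0, 0, 0, 0, 0, 0])

```text
time_s: 11.15
position: [0.5568, -0.2512, 0.0698]
orientation: [0.28, -3.128, -0.002]
ft_force: [0.1, 0.6, 0.0]
width: 0.0002
gripper_force: 0.0
```

```bash
python3 st.py 0,-77,14; python3 z.py z7 -30 -30
python3 - <<'E'
from fit import *
for c in("side","top"):
    for n in("tab_pad","rib"):
        r.grab_frame(c);print(c,n,[(round(d["conf"],2),np.round(np.array(d["at"])*[512,384],1)) for d in r.spot_point(n,c)[:2]])
E
```

```text
t 11.15 pos [ 0.5568 -0.2512  0.0698] box xy mm [ -0.5 -76. ] F [0.1 0.6 0. ] w 0.00016561262712882436 q [-0.48  0.37  1.3   0.    1.48 -2.23]
yaw err tooly/boxy 0.0001 tool z [-0.002  0.001 -1.   ]
0,-77,14 dp mm [-0.6 -1.1 55.8]
side tab_pad [(0.5, array([306.1, 210.7]))]
side rib [(0.69, array([328.8, 183.9]))]
top tab_pad [(0.72, array([309.4, 161.8]))]
top rib [(0.44, array([307.8, 161.7]))]
```

View pics/z7.png

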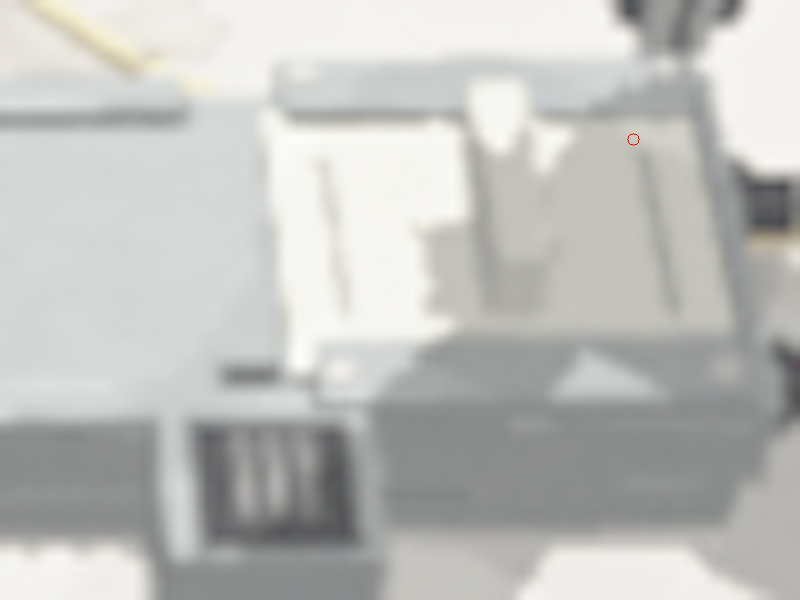

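The tab is sunk into its housing and the tooth has dropped into its slot at about (250,375). The cover is still closed. The tips show at (675,50), clear behind the rib. Lowering behind the rib.

Emit:
arm_command(fingers=[0, 0, 0, 0, 0, 0, 0, 0, 0, 0], dp=[[0, 3, 10], [0, 4, 22], [0, 4, 34], [0, 4, 42], [0, 4, 47], [0, 4, 50], [0, 4, 52], [0, 4, 54], [0, 4, 55], [0, 4, 56]], roll=[0, 0, 0, 0, 0, 0, 0, 0, 0, 0])

```text
time_s: 12.6
position: [0.5565, -0.2473, 0.0155]
orientation: [-0.281, 3.129, -0.0]
ft_force: [0.3, 0.2, -0.1]
width: 0.0001
gripper_force: 0.0
```

```bash
python3 st.py 0,40,15
```

```text
t 12.6 pos [ 0.5565 -0.2473  0.0155] box xy mm [ -0.1 -72.1] F [ 0.3  0.2 -0.1] w 0.00012707679774497514 q [-0.48  0.41  1.35  0.    1.38 -2.23]
yaw err tooly/boxy -0.0005 tool z [ 0.001 -0.    -1.   ]
0,40,15 dp mm [-1.000e-01  1.121e+02  5.000e-01]
```

Emit:
arm_command(fingers=[0, 0, 0, 0, 0, 0, 0, 0, 0, 0], dp=[[0, 4, 0], [0, 8, 0], [0, 13, 0], [0, 18, 0], [0, 24, 0], [0, 30, 0], [0, 36, 0], [0, 42, 0], [0, 47, 0], [0, 50, 0]], roll=[0, 0, 0, 0, 0, 0, 0, 0, 0, 0])

```text
time_s: 13.6
position: [0.5474, -0.1975, 0.0153]
orientation: [-0.282, 3.129, 0.0]
ft_force: [0.4, -0.7, 0.0]
width: -0.0001
gripper_force: 0.3
```

```bash
python3 st.py 0,40,15; cat > loc.py <<'E'
from fit import *
p=np.load("p.npy")
for c in("side","top"):
    r.grab_frame(c)
    for n,z in(("rib",.064),("cover",.036)):
        for d in r.spot_point(n,c)[:1]:
            q=at_z(c,d["at"][0]*512,d["at"][1]*384,z)[:2]-p[:2];a,s=np.cos(p[2]),np.sin(p[2])
            print(c,n,round(d["conf"],2),"box mm",np.round([(a*q[0]+s*q[1])*1e3,(-s*q[0]+a*q[1])*1e3],1))
E
python3 loc.py; python3 z.py z8 -30 0
```

```text
t 13.6 pos [ 0.5474 -0.1975  0.0153] box xy mm [ -0.2 -21.5] F [ 0.4 -0.7  0. ] w -0.00011614466164104952 q [-0.41  0.34  1.44  0.    1.36 -2.16]
yaw err tooly/boxy -0.0007 tool z [ 0.  0. -1.]
0,40,15 dp mm [-0.2 61.5  0.3]
side rib 0.84 box mm [-5.8 -6.7]
side cover 0.96 box mm [ 6.7 -3. ]
top rib 0.73 box mm [-5.7 -3.5]
top cover 0.85 box mm [  1.5 -12. ]
```

The cover is sliding freely (now near y ≈ -5). Continuing, slower near the stop.

Emit:
arm_command(fingers=[0, 0, 0, 0, 0, 0, 0, 0, 0, 0], dp=[[0, 6, 0], [0, 12, 0], [0, 18, 0], [0, 24, 0], [0, 30, 0], [0, 36, 0], [0, 41, 0], [0, 46, 0], [0, 50, 0], [0, 53, 0]], roll=[0, 0, 0, 0, 0, 0, 0, 0, 0, 0])

```text
time_s: 14.95
position: [0.5379, -0.1456, 0.0153]
orientation: [-0.281, 3.129, 0.0]
ft_force: [-0.4, -0.9, -0.9]
width: -0.0002
gripper_force: 0.2
```

```bash
python3 st.py 0,40,15; python3 loc.py
```

```text
t 14.95 pos [ 0.5379 -0.1456  0.0153] box xy mm [-0.3 31.3] F [-0.4 -0.9 -0.9] w -0.0002027093599976932 q [-0.33  0.28  1.52  0.    1.34 -2.08]
yaw err tooly/boxy -0.0006 tool z [ 0.  0. -1.]
0,40,15 dp mm [-0.3  8.7  0.3]
side rib 0.69 box mm [-78.    4.8]
side cover 0.67 box mm [ 1.7 52.4]
top rib 0.9 box mm [-0.9 52.1]
top cover 0.97 box mm [-0.4 41.8]
```

Cover at about y ≈ 48. I'll creep up to the end stop, watching for the force to rise.

Emit:
arm_command(fingers=[0, 0, 0, 0, 0, 0, 0, 0, 0, 0], dp=[[0, 1, 0], [0, 2, 0], [0, 3, 0], [0, 4, 0], [0, 5, 0], [0, 6, 0], [0, 7, 0], [0, 8, 0], [0, 8, 0], [0, 8, 0]], roll=[0, 0, 0, 0, 0, 0, 0, 0, 0, 0])

```text
time_s: 16.25
position: [0.5366, -0.1379, 0.0153]
orientation: [-0.281, 3.129, 0.0]
ft_force: [-0.2, 0.8, 0.2]
width: 0.0
gripper_force: 0.0
```

```bash
python3 st.py 0,40,15
```

```text
t 16.25 pos [ 0.5366 -0.1379  0.0153] box xy mm [-0.3 39.1] F [-0.2  0.8  0.2] w 3.938649928181132e-05 q [-0.32  0.27  1.53  0.    1.34 -2.07]
yaw err tooly/boxy -0.0005 tool z [ 0.  0. -1.]
0,40,15 dp mm [-0.3  0.9  0.3]
```

Emit:
arm_command(fingers=[0, 0, 0, 0, 0, 0, 0, 0, 0, 0], dp=[[0, 1, 0], [0, 1.5, 0], [0, 2, 0], [0, 2.5, 0], [0, 3, 0], [0, 3.5, 0], [0, 4, 0], [0, 4.5, 0], [0, 5, 0], [0, 5, 0]], roll=[0, 0, 0, 0, 0, 0, 0, 0, 0, 0])

```text
time_s: 17.25
position: [0.5364, -0.1353, 0.0165]
orientation: [-0.28, 3.127, -0.007]
ft_force: [0.6, -10.5, 3.2]
width: 0.0
gripper_force: 4.9
```

```bash
python3 st.py 0,40,15;python3 loc.py
```

```text
t 17.25 pos [ 0.5364 -0.1353  0.0165] box xy mm [ 0.1 41.6] F [  0.6 -10.5   3.2] w 8.73284631328666e-06 q [-0.31  0.26  1.54 -0.    1.34 -2.06]
yaw err tooly/boxy 0.0004 tool z [ 0.002 -0.004 -1.   ]
0,40,15 dp mm [ 0.1 -1.6  1.5]
side rib 0.83 box mm [-8.4 59.7]
side cover 0.74 box mm [-7.  59.4]
top rib 0.6 box mm [-7.4 59.2]
top cover 0.79 box mm [ 2.1 55.6]
```

The 10.5 N rise means the cover is against the end stop at y ≈ 58. Backing off, then lifting clear.

Emit:
arm_command(fingers=[0, 0, 0, 0, 0, 0, 0, 0, 0, 0], dp=[[0, -3, 0], [0, -8, 0], [0, -12, 0], [0, -12, -5], [0, -12, -25], [0, -12, -55], [0, -12, -90], [0, -12, -110], [0, -12, -110], [0, -12, -110]], roll=[0, 0, 0, 0, 0, 0, 0, 0, 0, 0])

```text
time_s: 18.55
position: [0.5377, -0.1447, 0.125]
orientation: [0.281, -3.129, -0.001]
ft_force: [-0.2, -0.5, -0.8]
width: 0.0001
gripper_force: 0.0
```

Emit:
arm_command(fingers=[0, 0, 0, 0, 0, 0, 0, 0, 0, 0], dp=[[20, -25, 0], [40, -50, 0], [60, -75, 0], [80, -100, 0], [100, -120, 0], [110, -130, 0], [110, -130, 0], [110, -130, 0], [110, -130, 0], [110, -130, 0]], roll=[0, 0, 0, 0, 0, 0, 0, 0, 0, 0])

```text
time_s: 19.55
position: [0.4533, -0.2915, 0.1252]
orientation: [-0.284, 3.129, 0.0]
ft_force: [-0.0, 0.1, 0.3]
width: -0.0
gripper_force: 0.0
```

```bash
python3 st.py 0,40,15;python3 loc.py; python3 - <<'E'
from fit import *
for c in("side","top"):
    r.grab_frame(c)
    for n in("bottle_100_a","hex_key","vent_filter_1"): print(c,n,[np.round(at_z(c,d["at"][0]*512,d["at"][1]*384,0),3) for d in r.spot_point(n,c)[:1]])
E
```

```text
t 19.55 pos [ 0.4533 -0.2915  0.1252] box xy mm [-109.5  -97.2] F [-0.   0.1  0.3] w -4.158286716441286e-05 q [-0.64  0.12  1.47  0.    1.55 -2.39]
yaw err tooly/boxy -0.002 tool z [ 0.  0. -1.]
0,40,15 dp mm [-109.7  137.   110.2]
side rib 0.84 box mm [-10.   59.7]
side cover 0.61 box mm [-2.7 60.1]
top rib 0.98 box mm [-3.4 61.7]
top cover 0.96 box mm [ 2.5 46.8]
side bottle_100_a [array([ 0.51 , -0.033,  0.   ])]
side hex_key [array([ 0.471, -0.268,  0.   ])]
side vent_filter_1 [array([ 0.419, -0.096,  0.   ])]
top bottle_100_a [array([ 0.506, -0.026,  0.   ])]
top hex_key [array([ 0.467, -0.267,  0.   ])]
top vent_filter_1 [array([ 0.425, -0.101,  0.   ])]
```

The cover is at the stop, the other objects haven't moved beyond detector noise, and the arm is clear. Handing in.

```bash
python3 -c "
from bench import r
print(r.sign_off())"
```

```text
the job is handed in; nothing more can be done
None
```

The job is handed in, with no verdict returned: the snap tab is pressed fully in, the cover is against the end stop at about y = 58 mm, the bottle, hex key and filter show no movement beyond detector noise, and the arm is clear.

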